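# Clear the analyser's used caps and hold its flap at the balance point

## Task

The analyser is being made ready for a new lid stay: with the pusher, not the fingers, sweep the four used caps along the bench fully into the yellow waste bay, then draw the pusher back clear of the bay and leave it standing on the bench. Then pinch the orange bar of the blue flap, swing the flap up until it stands straight up at its balance point without letting it go over backwards, and finish while still holding the bar there, so that it falls neither way while a colleague fits the stay. Do not shift or upset the other things on the bench.

Things in the scene. Friction and masses are not known exactly. Their poses are not given: they have to be found in the camera images.
- analyser: White benchtop analyser, fixed. Origin on the bench under it; +x away from the robot, +y left, turned up to 9 degrees. In its frame the body spans x -75 to 150, y -90 to 90 mm, 62 mm tall (105 mm behind x = 80). On its right (-y) is the yellow waste bay, on top the blue flap.
- bay_mouth (a point): Middle of the bay's open mouth at bench level: analyser frame (20, -178, 0) mm; +x points into the bay. The bay is a U of yellow walls 30 mm tall, 6 mm thick, standing on the bench, open towards the robot: 140 mm wide inside (y -70 to 70 from this point), 110 mm deep. Its floor is flush with the bench, no lip.
- flap (a joint): Flap angle, rad: 0 = lying shut (start), grows as its bar goes up and over, away from the robot; 1.571 = straight up = balance point; 2.3 = back stop. Nearly free hinge: let go, it falls shut below 1.55, backwards above 1.59. 0.3 kg; about 1.5 N at the bar lifts it. Blue panel 150 mm wide, 8 mm thick, 110 mm from hinge to edge; two blue arms carry the bar 65 mm beyond.
- flap_bar (a point): Middle of the flap's handle: round orange bar 12 mm thick, 128 mm long (112 mm free between the arms), along the analyser's y, 175 mm from the hinge axis. Shut, its centre is 76 mm above the bench, 70 mm in front of the body, nothing beneath. Pinched across its thickness it turns between the fingers, which may keep pointing down throughout.
- flap_hinge (a point): Middle of the flap's hinge axis (along the analyser's y): analyser frame (30, 0, 76) mm. With the flap upright the bar's centre is 175 mm straight above this, 251 mm above the bench.
- pusher: Hand pusher standing on the bench, 0.17 to 0.29 kg, heading within 30 degrees of the robot's +x. Origin: underside, mid-blade; forward is its +x. Black blade 24 mm thick (x), 116 mm wide (y), 34 mm tall; at each end a 6 mm cheek reaches forward to x = 38, 104 mm apart inside. Green upright handle mid-blade, 20 mm (x) by 26 mm (y), top 110 mm above the bench.
- cap0: Used sample-pot cap, red: a solid disc 28 mm across, 18 mm tall, 14 g, lying flat on the bench in front of the bay's mouth. Origin: centre of its underside.
- cap1: Used sample-pot cap, blue: a solid disc 28 mm across, 18 mm tall, 14 g, lying flat on the bench in front of the bay's mouth. Origin: centre of its underside.
- cap2: Used sample-pot cap, orange: a solid disc 28 mm across, 18 mm tall, 14 g, lying flat on the bench in front of the bay's mouth. Origin: centre of its underside.
- cap3: Used sample-pot cap, green: a solid disc 28 mm across, 18 mm tall, 14 g, lying flat on the bench in front of the bay's mouth. Origin: centre of its underside.
- bottle: Bystander: amber bottle, 60 mm across, 150 mm tall, on the left, near the robot. Origin: centre of underside.
- pot: Bystander: clear specimen pot with a yellow lid, 48 mm across, 60 mm tall, to the right of the waste bay. Origin: centre of underside.
- slide_box: Bystander: wooden slide box, 100 x 75 x 35 mm, left of the analyser. Origin: centre of underside.
- mouse: Bystander: black computer mouse, 100 x 58 x 34 mm, far right. Origin: centre of underside.
- tube_rack: Bystander: blue rack of capped tubes, 80 x 200 mm, 82 mm tall, on the right. Origin: centre of underside.
- notebook: Bystander: green notebook, 100 x 150 x 18 mm, on the left. Origin: centre of underside.
Things that resemble listed ones, but are neither listed nor needed, are in the scene too. Leave any pink look-alike of the pusher alone.

How it is judged (in metres and radians):
On the way, in this order (a step that is already met when the one before it is completed fails the run):
1. all four caps are in the waste bay (x of cap0 in the frame of analyser between 0.034 and 0.13 m and y of cap0 in the frame of analyser between -0.246 and -0.11 m and height (world z) of each of cap0, cap1, cap2, cap3 below 0.025 m and x of cap1 in the frame of analyser between 0.034 and 0.13 m and y of cap1 in the frame of analyser between -0.246 and -0.11 m and x of cap2 in the frame of analyser between 0.034 and 0.13 m and y of cap2 in the frame of analyser between -0.246 and -0.11 m and x of cap3 in the frame of analyser between 0.034 and 0.13 m and y of cap3 in the frame of analyser between -0.246 and -0.11 m), for 0.2 s.
2. the pusher stands on the bench, let go, clear of the bay (angle between pusher's own z axis and vertical below 0.12 rad and height (world z) of pusher below 0.006 m and (x of pusher in the frame of analyser below -0.025 m or y of pusher in the frame of analyser below -0.315 m or y of pusher in the frame of analyser above 0.15 m) and contact force between the fingers and pusher below 0.1 N and linear speed of pusher below 0.03 m/s), for 0.2 s.
At the end, for the whole second after the job is handed in: Flap still, within 0.10 rad of upright (1.571), bar held in the fingers (over 1.5 N), not propped by the pusher; all four caps on the bench in the bay, centres 14 mm or more past its mouth; pusher upright, let go, at rest, origin 45 mm or more in front of the mouth or well to either side (all of step 1 and all of step 2 and value of joint flap between 1.471 and 1.671 rad and velocity of joint flap between -0.05 and 0.05 rad/s and contact force between the fingers and flap above 1.5 N and contact force between pusher and flap below 0.1 N); the arm keeps its last pose, push and grip.
It fails at once if the flap goes over backwards (beyond 1.9 rad) (value of joint flap above 1.9 rad).
It fails at once if the fingers touch a cap (contact force between the fingers and cap0 above 0.5 N or contact force between the fingers and cap1 above 0.5 N or contact force between the fingers and cap2 above 0.5 N or contact force between the fingers and cap3 above 0.5 N).
It fails at once if the pusher is tipped over (angle between pusher's own z axis and vertical above 0.8 rad).
It fails at once if a bystander is shifted by more than 30 mm or upset (distance of any of bottle, pot, slide_box, mouse, tube_rack, notebook from where it was at the start of the episode above 0.03 m or angle between any of bottle, pot, slide_box, mouse, tube_rack, notebook's own z axis and vertical above 0.5 rad).
It also fails if it takes over 58 s, if anything falls off the work surface, if the arm or the gripper's body presses on something with over 40 N, if the wrist force passes 120 N, or if a joint passes its speed limit or range.

## Robot

A 6-joint arm with a two-finger parallel gripper is mounted at the origin on the work surface. World frame = base frame: x ahead of the robot, y to its left, z up, the work surface at z = 0. Lengths are in mm, angles in rad, forces in N, time in s.
With the tool pointing down it reaches from about 275 to 1000 mm from the base axis. Payload 8.4 kg.
Tool frame: the origin (TCP) lies at the very end of the fingers, on their centre line; the grasp point (between the pads) lies 19 mm behind it (r.tcp_to_grasp is the distance from the TCP to the grasp point, in mm); z points along the fingers, y is the line along which they close (so a half turn about z gives the same grasp; the last joint's range is limited). The gripper opens to 85 mm and grips with 20 to 120 N. Pads are 22 mm wide; open, the fingers measure 114 mm over their backs; the gripper's body (76 mm by 85 mm) begins 54 mm behind the grasp point. The pads swing forward as they close: fully open they stand 13 mm farther back than shut.
Start: joints at [1.269, 0.353, 1.633, -0, 1.155, -0.002], TCP at [184.579, 597.125, 205.181] pointing down, gripper open.
Joint ranges: [-2.63, 2.63], [-0.92, 2.1], [0.06, 2.66], [-1.3, 4.44], [0, 2.69], [-3.02, 3.02]. Speed limits (rad/s): [2.22, 2.22, 2.79, 3.14, 3.14, 3.14].

## Interface

Orientations are given as [roll, pitch, yaw] about the fixed x, y, z axes, in that order (R = Rz(yaw) Ry(pitch) Rx(roll)).
In Python, from rig import r gives the robot as it stands. The module is installed in compiled form; this text tells all that it offers.
- The arm moves only by the tool play_rows, never from a script. Its argument "rows" is a list of rows, each an object with "dp": the shift along the tool's x, y, z in units of 40 mm (1.0 is 40 mm), a list of three; "turn": the turn, a rotation vector about the tool's x, y, z in units of 6 degrees (1.0 is 6 degrees), a list of three; "fingers": the closure, from 0 (fully open) to 1 (shut). In form: [{"dp": [tx, ty, tz], "turn": [wx, wy, wz], "fingers": fingers}, ...]. A call has 1 to 5 rows; each row shifts and turns the commanded pose from where the row before left it, along the tool's axes as they then stand; what a row does not reach is not made up. A row lasts 1/12 s, in which the tool goes at most 41.7 mm and 7.16 degrees, less where a joint would pass 70% of its speed; a pose out of reach is approached as far as the arm can. A call is refused whole if a number of a shift passes 1 or a number of a turn 1, either way. A call with a gripper value outside its range is refused whole. The fingers move at their own pace and stop on an object; "force" is the grip in N (left out, the last holds). Time passes only in rows, so rows that do not move let the fingers close. It gives the time, the measured TCP pose, the force, the opening and the grip force at its end, in the units of the state.
- r.sense(): the state, without advancing time (a new reading comes with each control period).
- r.grab_frame(name): name is "scene" or "top" or "wrist"; returns a dict with "pixels" (420x560x3 uint8, red, green, blue), "fx", "fy", "cx", "cy" (pixels), "pose" (4x4, takes a point from camera to world coordinates). Camera axes: x right, y down, z forward; pixel columns grow to the right and rows downward; lengths in mm; the calibration is good to about 2 mm. A picture is of the moment at which its call begins. There is no depth.
- r.sign_off(): hands the job in; it is judged then, once.
The state is a dict: "clock": time; "qpos": joint angles; "qvel": joint speeds; "joint_efforts": joint torques, N m; "eef_pos": TCP position; "tcp_rot": TCP orientation; "contact_force": force on the tool from outside, world axes, zero at the start; "wrist_torque": the same for the moment, N m; "opening": opening from 0.0 (shut) to 1.0 (fully open); "grasp_force": force on a finger pad.
Only numpy, scipy, OpenCV 4.12 (cv2) and the standard library are available. Lean on these libraries where they do the work, as an engineer would, in place of code of your own. Each camera call takes 0.05 s, during which the arm holds its last target. There are 200 camera calls.

## Working session

There is one attempt and no reset: what is moved stays moved. The work goes in short steps, Python scripts to look and compute and a tool call to move; the robot and the scene stay as the last step left them, time stands still between calls to the robot, and variables do not carry over. Pictures are saved under pics/ and viewed, at most 10 in all, crops included, and the job is handed in when it is done.

Besides the shell and the picture viewer there is one more tool, called as a command line: name --argument value ..., lists and objects as JSON in quotes. play_rows: Moves the arm, as the interface text tells. Its arguments: {"type":"object","properties":{"rows":{"type":"array"},"force":{"type":"number"}},"required":["rows"]}

```bash
mkdir -p pics; cat > h.py <<'E'
import numpy as np, cv2
from scipy.spatial.transform import Rotation as R
from rig import r
def save(n,fn):
    f=r.grab_frame(n); cv2.imwrite('pics/'+fn+'.png',f['pixels'][:,:,::-1]); np.savez('pics/'+fn+'.npz',**f); return f
def load(fn): return dict(np.load('pics/'+fn+'.npz'))
def ray(f,u,v):
    d=np.array([(u-f['cx'])/f['fx'],(v-f['cy'])/f['fy'],1.]); P=f['pose']; d=P[:3,:3]@d
    return P[:3,3],d/np.linalg.norm(d)
def onz(f,u,v,z):
    o,d=ray(f,u,v); return o+d*(z-o[2])/d[2]
def tri(f1,p1,f2,p2):
    o1,d1=ray(f1,*p1);o2,d2=ray(f2,*p2)
    A=np.stack([d1,-d2],1); s=np.linalg.lstsq(A,o2-o1,rcond=None)[0]
    a=o1+d1*s[0];b=o2+d2*s[1]; return (a+b)/2,np.linalg.norm(a-b)
def proj(f,p):
    c=np.linalg.inv(f['pose'])@np.r_[p,1]; return np.array([f['fx']*c[0]/c[2]+f['cx'],f['fy']*c[1]/c[2]+f['cy']])
E
python3 - <<'E'
from h import *
for n in('scene','top'):
    f=save(n,n+'0'); print(n,f['pose'].round(3).tolist(),f['fx'],f['cx'],f['cy'])
s=r.sense();print(s['eef_pos'],s['tcp_rot'],r.tcp_to_grasp)
E
```

```text
scene [[-0.589, 0.651, -0.478, 1222.742], [0.808, 0.47, -0.355, 477.028], [-0.006, -0.595, -0.803, 1186.475], [0.0, 0.0, 0.0, 1.0]] 473.0242688492485 283.4915767232231 210.12671278168986
top [[0.022, -0.994, 0.112, 336.859], [-1.0, -0.024, -0.01, 13.456], [0.013, -0.111, -0.994, 1883.713], [0.0, 0.0, 0.0, 1.0]] 482.2443663634755 279.29987147802694 208.91003654500605
[184.46445776 596.68928473 204.5239174 ] [-3.14036773e+00  3.40561387e-05  2.84180500e+00] 18.700000000000003
```

View pics/scene0.png

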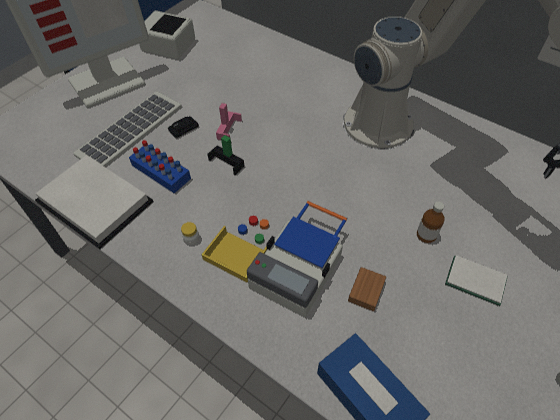

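View pics/top0.png

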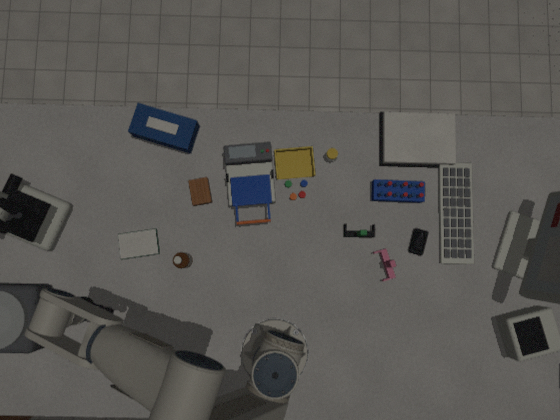

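The scene view shows the green-handled pusher at (227,155) with the pink look-alike at (228,118), the caps around (250,228), the bay at (233,255) and the orange bar at (327,211). In the top view the pusher is at (360,231), the caps at (288–304,184–197), the bay at (295,163) and the bar at (252,222).

```bash
python3 - <<'E'
from h import *
f=load('top0');g=load('scene0')
def blobs(F,roi,h,smin=90,vmin=40,vmax=256,smax=256):
    u0,v0,u1,v1=roi; im=F['pixels'][v0:v1,u0:u1]; H=cv2.cvtColor(im,cv2.COLOR_RGB2HSV).astype(int)
    hh=H[...,0]; m=((hh>=h[0])&(hh<=h[1])if h[0]<=h[1] else (hh>=h[0])|(hh<=h[1]))&(H[...,1]>=smin)&(H[...,2]>=vmin)&(H[...,2]<vmax)&(H[...,1]<smax)
    n,l,s,c=cv2.connectedComponentsWithStats(m.astype(np.uint8))
    return [(int(s[i,4]),(c[i]+[u0,v0]).round(1),(cv2.findNonZero((l==i).astype(np.uint8))[:,0]+[u0,v0]).astype(np.float32)) for i in np.argsort(-s[1:,4])+1 if s[i,4]>=6]
cols={'red':(172,4),'blue':(105,125),'orange':(5,18),'green':(50,85)}
for k,h in cols.items():
    a=blobs(f,(281,178,312,205),h);b=blobs(g,(235,212,272,247),h)
    print(k,[(x[0],x[1].tolist()) for x in a],[(x[0],x[1].tolist()) for x in b])
    if a and b: print('  tri',tri(f,a[0][1],g,b[0][1]),'onz',onz(f,*a[0][1],14)[:2].round(1),onz(g,*b[0][1],14)[:2].round(1))
a=blobs(f,(225,200,280,235),(3,18));b=blobs(g,(290,195,355,230),(3,18))
for x in a[:2]+b[:2]: print('bar',x[0],x[1],cv2.minAreaRect(x[2]))
print(tri(f,a[0][1],g,b[0][1]),onz(f,*a[0][1],79),onz(g,*b[0][1],79))
a=blobs(f,(340,215,385,245),(45,90),60,25);b=blobs(g,(205,130,250,175),(45,90),60,25)
for x in a[:2]+b[:2]: print('handle',x[0],x[1],cv2.minAreaRect(x[2]))
a=blobs(f,(265,140,325,185),(18,35));
for x in a[:2]:
    bx=cv2.boxPoints(cv2.minAreaRect(x[2])); print('bay',x[0],[onz(f,*p,20)[:2].round(0).tolist() for p in bx])
a=blobs(f,(335,215,385,248),(0,180),0,0,40)
for x in a[:3]:
    bx=cv2.boxPoints(cv2.minAreaRect(x[2])); print('blade',x[0],bx.tolist(),[onz(f,*p,34)[:2].round(0).tolist() for p in bx])
def crop(F,r,s,n):
    cv2.imwrite('pics/%s.png'%n,cv2.resize(F['pixels'][r[1]:r[3],r[0]:r[2],::-1],None,fx=s,fy=s,interpolation=cv2.INTER_CUBIC))
A=cv2.resize(f['pixels'][135:250,220:385],None,fx=4.5,fy=4.5,interpolation=cv2.INTER_CUBIC);cv2.imwrite('pics/c0.png',A[:,:,::-1])
E
```

```text
red [(42, [301.8, 194.1])] [(76, [252.9, 220.2])]
  tri (array([608.28365225, -94.02319148,  11.49744789]), np.float64(2.220011099679109)) onz [607.3 -92.9] [610.1 -93.8]
blue [(36, [303.7, 183.1])] [(77, [242.1, 228.8])]
  tri (array([ 652.16233473, -100.73278247,   11.45363233]), np.float64(2.1996408619999253)) onz [651.1 -99.7] [ 653.9 -100.5]
orange [(40, [292.9, 196.2])] [(81, [263.9, 223.6])]
  tri (array([598.9683093 , -59.12525646,  11.90721198]), np.float64(1.9108274107818823)) onz [598.2 -58.2] [600.5 -59. ]
green [(33, [287.8, 183.5])] [(73, [259.0, 238.3])]
  tri (array([649.14877031, -38.44299143,  11.41560337]), np.float64(2.685811327065961)) onz [648.  -37.2] [651.  -38.5]
bar 110 [252.9 221.5] ((253.03688049316406, 221.40576171875), (3.3498222827911377, 34.041439056396484), 84.80557250976562)
bar 150 [326.2 210.6] ((326.1977233886719, 210.68698120117188), (42.94657897949219, 3.6612601280212402), 23.749494552612305)
(array([490.61746043,  90.90504441,  77.89999793]), np.float64(3.782522201632923)) [489.640009    92.52862393  79.        ] [492.22618406  89.61743518  79.        ]
handle 58 [361.9 232.6] ((362.0, 232.5), (5.0, 10.0), 90.0)
handle 182 [226.3 146. ] ((226.2524871826172, 146.02474975585938), (22.388336181640625, 9.054838180541992), 84.2894058227539)
bay 1180 [[783.0, 22.0], [801.0, -131.0], [680.0, -143.0], [663.0, 9.0]]
blade 173 [[343.5681457519531, 236.0917205810547], [344.0012512207031, 223.96434020996094], [374.2127380371094, 225.04331970214844], [373.7796325683594, 237.1707000732422]] [[445.0, -255.0], [492.0, -256.0], [491.0, -373.0], [444.0, -372.0]]
```

View pics/c0.png

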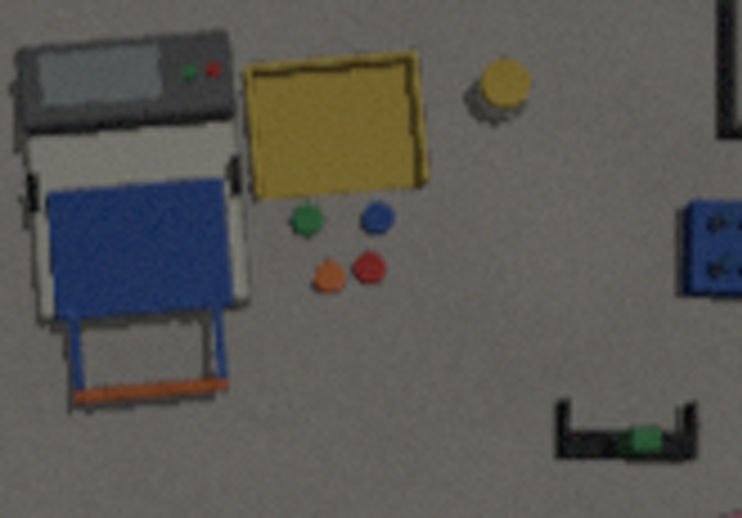

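The crop confirms the layout: pusher forward is roughly +x, with the caps at crop (307–378,218–275) just in front of the bay mouth, all within a 104 mm swath. Next I plan the approach rows.

```bash
cat >> h.py <<'E'
TH=0.113; O=np.array([634.7,107.4])
def a2w(x,y): c,s=np.cos(TH),np.sin(TH); return O+[c*x-s*y,s*x+c*y]
def w2a(p): c,s=np.cos(TH),np.sin(TH); d=np.array(p[:2])-O; return np.array([c*d[0]+s*d[1],-s*d[0]+c*d[1]])
def plan(*tg,step=39.5):
    s=r.sense(); p=np.array(s['eef_pos'],float); q=R.from_euler('xyz',s['tcp_rot'])
    print('now',p.round(1),np.round(s['tcp_rot'],3))
    for x,y,z,psi in tg:
        t=np.array([x,y,z],float); qt=R.from_euler('xyz',[np.pi,0,psi])
        n=max(1,int(np.ceil(max(np.linalg.norm(t-p)/step,(q.inv()*qt).magnitude()/np.radians(5.9)))))
        for i in range(n,0,-1):
            d=(q.inv().apply(t-p)/i/40).round(2); w=((q.inv()*qt).as_rotvec()/i/np.radians(6)).round(2)
            p=p+q.apply(d*40); q=q*R.from_rotvec(w*np.radians(6)); print((d+0).tolist(),(w+0).tolist())
        print('-- at',p.round(1),'psi',q.as_euler('xyz')[2].round(3))
E
python3 - <<'E'
from h import *
f=load('top0');g=load('scene0')
print(onz(f,361.9,232.6,105),onz(g,226.3,135.5,110),'bottle',onz(f,181,260,150),'pink',onz(f,388,263,60))
plan((300,150,240,2.1),(457,-314,220,1.571))
E
```

```text
[ 455.7400899  -312.68971529  105.        ] [ 448.53214693 -323.09784924  110.        ] bottle [339.90185867 341.65698732 150.        ] pink [ 346.3408367 -419.9055366   60.       ]
now [184.5 596.7 204.5] [-3.14   0.     2.842]
[-0.5, -0.82, -0.07] [0.0, 0.0, 0.59]
[-0.55, -0.79, -0.07] [0.0, 0.0, 0.59]
[-0.6, -0.75, -0.07] [0.0, 0.0, 0.59]
[-0.65, -0.71, -0.07] [0.0, 0.0, 0.59]
[-0.69, -0.67, -0.07] [0.0, 0.0, 0.59]
[-0.73, -0.62, -0.07] [0.0, 0.0, 0.59]
[-0.77, -0.58, -0.08] [0.0, 0.0, 0.59]
[-0.8, -0.53, -0.07] [0.0, 0.0, 0.59]
[-0.83, -0.48, -0.08] [0.0, 0.0, 0.59]
[-0.86, -0.43, -0.07] [0.0, 0.0, 0.59]
[-0.89, -0.37, -0.08] [0.0, 0.0, 0.59]
[-0.91, -0.32, -0.07] [-0.01, 0.01, 0.59]
-- at [300.  149.9 239.8] psi 2.1
[-0.92, -0.19, 0.04] [0.0, 0.0, 0.39]
[-0.93, -0.15, 0.04] [0.0, 0.0, 0.39]
[-0.94, -0.11, 0.04] [0.0, 0.0, 0.39]
[-0.94, -0.08, 0.04] [0.0, 0.0, 0.39]
[-0.94, -0.04, 0.04] [0.0, 0.0, 0.39]
[-0.94, 0.0, 0.04] [0.0, 0.0, 0.39]
[-0.94, 0.04, 0.04] [0.0, 0.0, 0.39]
[-0.94, 0.08, 0.04] [0.0, 0.0, 0.39]
[-0.93, 0.12, 0.03] [0.0, 0.0, 0.39]
[-0.93, 0.15, 0.04] [0.0, 0.0, 0.39]
[-0.92, 0.19, 0.03] [0.0, 0.0, 0.39]
[-0.92, 0.23, 0.04] [0.0, 0.0, 0.38]
[-0.9, 0.26, 0.03] [0.0, 0.0, 0.39]
-- at [ 456.9 -313.9  220.1] psi 1.571
```

play_rows --rows '[{"dp":[-0.5,-0.82,-0.1],"turn":[0,0,0.6],"fingers":0},{"dp":[-0.55,-0.79,-0.1],"turn":[0,0,0.6],"fingers":0},{"dp":[-0.6,-0.75,-0.1],"turn":[0,0,0.6],"fingers":0},{"dp":[-0.65,-0.7,-0.1],"turn":[0,0,0.6],"fingers":0},{"dp":[-0.7,-0.65,-0.1],"turn":[0,0,0.6],"fingers":0}]'

```text
clock: 0.52
eef_pos: [232.7, 409.6, 224.9]
tcp_rot: [-3.141, 0.0, 2.525]
contact_force: [0.4, -0.0, 0.2]
opening: 0.997
grasp_force: 0.0
```

play_rows --rows '[{"dp":[-0.73,-0.62,-0.1],"turn":[0,0,0.6],"fingers":0},{"dp":[-0.77,-0.58,-0.1],"turn":[0,0,0.6],"fingers":0},{"dp":[-0.8,-0.53,-0.1],"turn":[0,0,0.6],"fingers":0},{"dp":[-0.83,-0.48,-0.1],"turn":[0,0,0.6],"fingers":0},{"dp":[-0.86,-0.43,0],"turn":[0,0,0.6],"fingers":0}]'

```text
clock: 0.93
eef_pos: [279.9, 223.8, 241.7]
tcp_rot: [3.14, 0.0, 2.211]
contact_force: [0.9, 0.9, 0.2]
opening: 1.002
grasp_force: 0.0
```

play_rows --rows '[{"dp":[-0.89,-0.37,0],"turn":[0,0,0.6],"fingers":0},{"dp":[-0.91,-0.32,0],"turn":[0,0,0.6],"fingers":0},{"dp":[-0.92,-0.2,0],"turn":[0,0,0.4],"fingers":0},{"dp":[-0.93,-0.15,0],"turn":[0,0,0.4],"fingers":0},{"dp":[-0.94,-0.1,0],"turn":[0,0,0.4],"fingers":0}]'

```text
clock: 1.35
eef_pos: [333.4, 41.1, 241.3]
tcp_rot: [3.141, 0.0, 1.96]
contact_force: [1.1, 0.5, -0.4]
opening: 0.994
grasp_force: 0.0
```

```bash
python3 - <<'E'
from h import *
plan((457,-314,220,1.571))
E
```

```text
now [333.4  41.1 241.3] [3.141 0.    1.96 ]
[-0.94, -0.05, 0.05] [0.0, 0.0, 0.37]
[-0.94, -0.02, 0.05] [0.0, 0.0, 0.37]
[-0.94, 0.02, 0.05] [0.0, 0.0, 0.37]
[-0.94, 0.06, 0.05] [0.0, 0.0, 0.37]
[-0.93, 0.09, 0.06] [0.0, 0.0, 0.37]
[-0.93, 0.13, 0.05] [0.0, 0.0, 0.37]
[-0.93, 0.17, 0.06] [0.0, 0.0, 0.37]
[-0.92, 0.2, 0.05] [0.0, 0.0, 0.38]
[-0.91, 0.24, 0.06] [0.0, 0.0, 0.37]
[-0.89, 0.28, 0.05] [0.01, 0.0, 0.38]
-- at [ 457.1 -313.9  220.2] psi 1.571
```

play_rows --rows '[{"dp":[-0.94,-0.05,0.05],"turn":[0,0,0.37],"fingers":0},{"dp":[-0.94,0,0.05],"turn":[0,0,0.37],"fingers":0},{"dp":[-0.94,0,0.05],"turn":[0,0,0.37],"fingers":0},{"dp":[-0.94,0.05,0.05],"turn":[0,0,0.37],"fingers":0},{"dp":[-0.94,0.1,0.05],"turn":[0,0,0.37],"fingers":0}]'

```text
clock: 1.77
eef_pos: [395.4, -137.0, 231.0]
tcp_rot: [3.141, -0.0, 1.766]
contact_force: [0.8, -0.0, -0.8]
opening: 0.999
grasp_force: 0.0
```

play_rows --rows '[{"dp":[-0.93,0.13,0.05],"turn":[0,0,0.37],"fingers":0},{"dp":[-0.92,0.17,0.05],"turn":[0,0,0.37],"fingers":0},{"dp":[-0.91,0.2,0.05],"turn":[0,0,0.37],"fingers":0},{"dp":[-0.9,0.24,0.05],"turn":[0,0,0.37],"fingers":0},{"dp":[-0.3,0.2,0.05],"turn":[0,0,0.37],"fingers":0}]'

```text
clock: 2.18
eef_pos: [454.5, -291.9, 220.8]
tcp_rot: [3.141, 0.001, 1.571]
contact_force: [-0.4, 0.0, -0.0]
opening: 0.998
grasp_force: 0.0
```

```bash
python3 - <<'E'
from h import *
save('wrist','w0');f=save('wrist','w1')
s=r.sense();print(s['eef_pos'],s['tcp_rot'],f['pose'].round(3).tolist(),f['fx'])
print(proj(f,[457,-314,110]))
E
```

```text
[ 454.26715177 -289.61330888  220.2644489 ] [-3.14096028e+00 -1.99614576e-04  1.57145642e+00] [[1.0, -0.004, -0.001, 455.461], [-0.004, -0.956, -0.293, -216.538], [0.001, 0.293, -0.956, 388.233], [0.0, 0.0, 0.0, 1.0]] 320.31592662141173
[285.50453458 219.80123454]
```

View pics/w1.png

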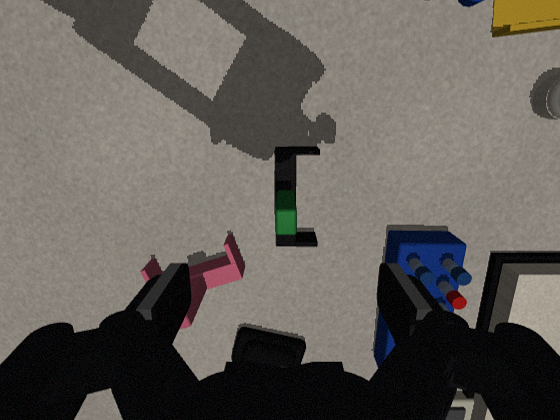

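The wrist view shows the green handle top at (286,221), against (285.5,219.8) predicted. The blade is vertical in the image, so its heading is about 0. The pink copy and the tube rack are clear of the fingers.

play_rows --rows '[{"dp":[-0.62,0.07,0],"turn":[0,0,0],"fingers":0},{"dp":[0,0,0.98],"turn":[0,0,0],"fingers":0},{"dp":[0,0,0.98],"turn":[0,0,0],"fingers":0},{"dp":[0,0,0.98],"turn":[0,0,0],"fingers":0},{"dp":[0,0,0.9],"turn":[0,0,0],"fingers":0}]'

```text
clock: 2.7
eef_pos: [455.6, -310.9, 66.0]
tcp_rot: [-3.141, -0.001, 1.576]
contact_force: [0.1, -1.0, -1.0]
opening: 1.001
grasp_force: 0.0
```

play_rows --rows '[{"dp":[0,0,0.1],"turn":[0,0,0],"fingers":0.5},{"dp":[0,0,0],"turn":[0,0,0],"fingers":0.9},{"dp":[0,0,0],"turn":[0,0,0],"fingers":1},{"dp":[0,0,0],"turn":[0,0,0],"fingers":1},{"dp":[0,0,0],"turn":[0,0,0],"fingers":1}]' --force 30

```text
clock: 3.12
eef_pos: [458.1, -313.2, 66.0]
tcp_rot: [3.138, 0.002, 1.575]
contact_force: [-0.2, -0.3, -0.1]
opening: 0.299
grasp_force: 0.0
```

play_rows --rows '[{"dp":[0,0,0],"turn":[0,0,0],"fingers":1},{"dp":[0,0,0],"turn":[0,0,0],"fingers":1},{"dp":[0,0,0],"turn":[0,0,0],"fingers":1}]'

```text
clock: 3.37
eef_pos: [457.7, -313.1, 65.8]
tcp_rot: [3.139, 0.002, 1.575]
contact_force: [-2.7, 2.0, 8.0]
opening: 0.226
grasp_force: 32.9
```

```bash
python3 - <<'E'
from h import *
s=r.sense();print(s['eef_pos'],s['opening'],s['grasp_force'],s['contact_force'])
print(a2w(-130,-178),a2w(38,-178))
E
```

```text
[ 457.67316509 -313.10368742   65.82942081] 0.22552967232129936 32.90538847446442 [-2.67638402  1.96787093  7.95032446]
[525.60032358 -84.12352494] [692.52886843 -65.17990027]
```

```bash
python3 - <<'E'
from h import *
p=a2w(-130,-178)
plan((457.7,-313.1,69.5,1.571),(p[0],p[1],69.5,1.684),step=36)
E
```

```text
now [ 457.7 -313.1   65.8] [3.139e+00 2.000e-03 1.575e+00]
[0.0, 0.0, -0.09] [0.02, 0.02, 0.04]
-- at [ 457.7 -313.1   69.4] psi 1.571
[0.82, 0.24, 0.0] [0.0, 0.0, -0.15]
[0.81, 0.26, 0.0] [0.0, 0.0, -0.16]
[0.81, 0.27, 0.0] [0.0, 0.0, -0.15]
[0.81, 0.28, 0.0] [0.0, 0.0, -0.16]
[0.8, 0.29, 0.0] [0.0, 0.0, -0.15]
[0.79, 0.31, 0.0] [0.0, 0.0, -0.16]
[0.79, 0.32, 0.0] [0.0, 0.0, -0.15]
-- at [525.6 -84.2  69.5] psi 1.684
```

play_rows --rows '[{"dp":[0,0,-0.1],"turn":[0,0,0],"fingers":1},{"dp":[0,0,0],"turn":[0,0,0],"fingers":1},{"dp":[0.41,0.12,0],"turn":[0,0,-0.15],"fingers":1},{"dp":[0.7,0.22,0],"turn":[0,0,-0.15],"fingers":1},{"dp":[0.8,0.25,0],"turn":[0,0,-0.15],"fingers":1}]'

```text
clock: 3.78
eef_pos: [478.8, -235.7, 68.0]
tcp_rot: [3.141, 0.001, 1.62]
contact_force: [0.4, 0.4, -1.4]
opening: 0.225
grasp_force: 31.5
```

play_rows --rows '[{"dp":[0.81,0.27,0],"turn":[0,0,-0.15],"fingers":1},{"dp":[0.81,0.28,0],"turn":[0,0,-0.15],"fingers":1},{"dp":[0.8,0.3,0],"turn":[0,0,-0.15],"fingers":1},{"dp":[0.8,0.3,0],"turn":[0,0,-0.15],"fingers":1},{"dp":[0.3,0.1,0],"turn":[0,0,0],"fingers":1}]'

```text
clock: 4.2
eef_pos: [518.4, -87.8, 68.0]
tcp_rot: [3.14, -0.001, 1.687]
contact_force: [0.3, 0.1, -0.6]
opening: 0.227
grasp_force: 31.5
```

```bash
python3 - <<'E'
from h import *
f=save('wrist','w2'); save('top','t2')
s=r.sense();print(s['contact_force'],s['opening'],w2a(s['eef_pos']))
p=a2w(-130,-178)
plan((p[0],p[1],69.5,1.684),step=36)
for x,y in((20,-108),(20,-248),(-49,-197),(-2,-146)): print(proj(f,[*a2w(x,y),18]).round(0))
E
```

```text
[-0.45052576 -0.76672797 -1.76625257] 0.22296452839851477 [-138.25846117 -182.19821689]
now [517.9 -89.2  67.9] [ 3.141 -0.     1.688]
[0.1, 0.21, -0.04] [0.0, 0.0, 0.03]
-- at [525.7 -84.3  69.5] psi 1.684
[525. 114.]
[485. 300.]
[404. 240.]
[481. 171.]
```

View pics/w2.png

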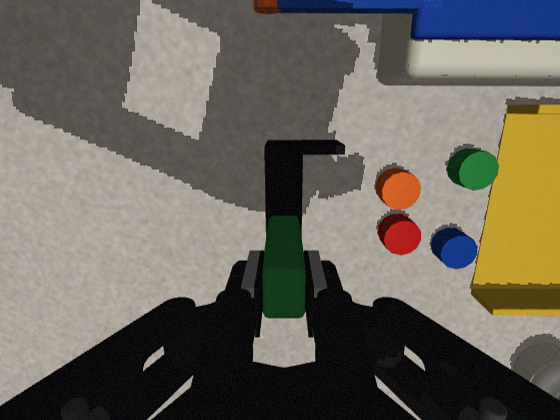

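The wrist view shows the blade square behind the caps: red (402,235), orange (400,189), blue (456,249), green (474,168). The upper cheek ends at (345,148), and the bay's front edge runs from (508,107) to (472,288).

```bash
python3 - <<'E'
from h import *
f=load('w2')
for n,u,v,z in(('edge hi',503,130,0),('edge mid',488,205,0),('edge lo',474,280,0),('walltop near',472,287,30),('walltop far',508,107,30),('cheektip',345,147,36),('bladecorner',266,143,36),('bladefrontcorner',303,153,36),('red',402,233,18),('orange',399,188,18),('blue',454,247,18),('green',473,166,18),('baycorner',417,40,8),('analysercorner',378,83,0)):
    p=onz(f,u,v,z); print(n,p[:2].round(1),w2a(p).round(1))
E
```

```text
edge hi [667.8  -8.9] [  19.8 -119.3]
edge mid [674.  -64.8] [  19.6 -175.5]
edge lo [ 681.9 -129.1] [  20.2 -240.3]
walltop near [ 660.2 -120.1] [  -0.3 -229. ]
walltop far [646.4   4.2] [   0.  -103.8]
cheektip [549.9 -30.8] [ -99.9 -127.8]
bladecorner [501.1 -34. ] [-148.7 -125.4]
bladefrontcorner [524.6 -37.4] [-125.8 -131.5]
red [605.4 -88.8] [ -51.2 -191.7]
orange [595.9 -56. ] [ -57. -158.]
blue [646.2 -95.3] [ -11.5 -202.7]
green [642.9 -35. ] [  -7.9 -142.4]
baycorner [589.9  39.2] [-52.2 -62.7]
analysercorner [572.3  11.7] [-72.8 -88. ]
```

play_rows --rows '[{"dp":[0.15,0,0],"turn":[0,0,0],"fingers":1},{"dp":[0,0.4,0],"turn":[0,0,0],"fingers":1},{"dp":[0,0.4,0],"turn":[0,0,0],"fingers":1},{"dp":[0,0.4,0],"turn":[0,0,0],"fingers":1},{"dp":[0,0.4,0],"turn":[0,0,0],"fingers":1}]'

```text
clock: 4.72
eef_pos: [580.5, -79.2, 67.7]
tcp_rot: [-3.141, 0.0, 1.683]
contact_force: [0.6, 0.2, -1.5]
opening: 0.225
grasp_force: 31.6
```

play_rows --rows '[{"dp":[0,0.4,0],"turn":[0,0,0],"fingers":1},{"dp":[0,0.4,0],"turn":[0,0,0],"fingers":1},{"dp":[0,0.4,0],"turn":[0,0,0],"fingers":1},{"dp":[0,0.2,0],"turn":[0,0,0],"fingers":1},{"dp":[0,0,0],"turn":[0,0,0],"fingers":1}]'

```text
clock: 5.13
eef_pos: [637.2, -72.5, 67.6]
tcp_rot: [3.14, 0.0, 1.684]
contact_force: [-0.8, -1.1, -1.4]
opening: 0.228
grasp_force: 31.5
```

```bash
python3 - <<'E'
from h import *
f=save('wrist','w3')
s=r.sense();print(s['contact_force'],s['opening'],w2a(s['eef_pos']),s['eef_pos'],s['tcp_rot'])
E
```

```text
[ 0.25954867 -0.72747226 -2.47181088] 0.23172630698824756 [ -19.18039145 -178.77282907] [635.80030084 -72.39544256  67.33678147] [-3.14125008e+00  5.38362685e-05  1.68377220e+00]
```

View pics/w3.png

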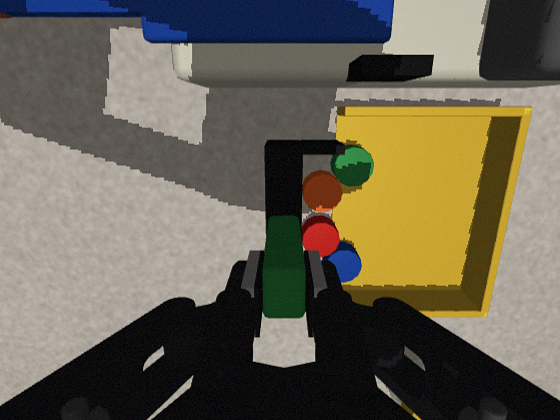

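The caps sit between the cheeks: red (320,238), orange (322,190), green (352,166), blue (343,262). They are entering the bay, and there is a gap to both walls. I shift the pusher 3 mm left and go on.

play_rows --rows '[{"dp":[0.08,0.1,0],"turn":[0,0,0],"fingers":1},{"dp":[0,0.35,0],"turn":[0,0,0],"fingers":1},{"dp":[0,0.35,0],"turn":[0,0,0],"fingers":1},{"dp":[0,0.35,0],"turn":[0,0,0],"fingers":1},{"dp":[0,0.35,0],"turn":[0,0,0],"fingers":1}]'

```text
clock: 5.6
eef_pos: [694.7, -61.6, 67.5]
tcp_rot: [-3.14, -0.0, 1.684]
contact_force: [0.1, 0.5, -1.6]
opening: 0.226
grasp_force: 31.5
```

play_rows --rows '[{"dp":[0,0.1,0],"turn":[0,0,0],"fingers":1},{"dp":[0,0,0],"turn":[0,0,0],"fingers":1},{"dp":[0,0,0],"turn":[0,0,0],"fingers":1},{"dp":[0,0,0],"turn":[0,0,0],"fingers":1}]'

```text
clock: 5.93
eef_pos: [697.9, -61.2, 67.4]
tcp_rot: [-3.14, -0.0, 1.684]
contact_force: [0.7, 0.3, -3.3]
opening: 0.224
grasp_force: 31.6
```

```bash
python3 - <<'E'
from h import *
f=save('wrist','w4')
s=r.sense();print(s['contact_force'],s['opening'],w2a(s['eef_pos']),s['eef_pos'],s['tcp_rot'])
E
```

```text
[ 0.72121697 -0.3522317  -1.35928945] 0.2246834694975039 [  43.96089644 -174.72134129] [698.08204752 -61.25000318  67.49525851] [-3.14066726e+00 -1.37899136e-04  1.68447221e+00]
```

View pics/w4.png

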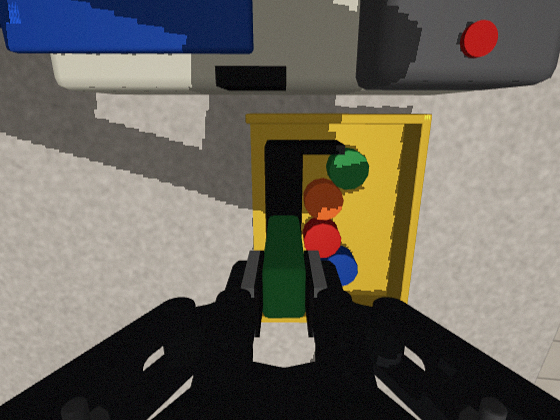

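All four caps are ahead of the blade inside the bay, spread from (348,168) to (343,268). Drawing back.

play_rows --rows '[{"dp":[0,-0.3,0],"turn":[0,0,0],"fingers":1},{"dp":[0,-0.6,0],"turn":[0,0,0],"fingers":1},{"dp":[0,-0.8,0],"turn":[0,0,0],"fingers":1},{"dp":[0,-0.9,0],"turn":[0,0,0],"fingers":1},{"dp":[0,-0.9,0],"turn":[0,0,0],"fingers":1}]'

```text
clock: 6.4
eef_pos: [558.0, -77.1, 67.6]
tcp_rot: [-3.142, 0.0, 1.685]
contact_force: [0.2, -0.1, -1.2]
opening: 0.223
grasp_force: 31.5
```

play_rows --rows '[{"dp":[0,-0.7,0],"turn":[0,0,0],"fingers":1},{"dp":[0,-0.3,0],"turn":[0,0,0],"fingers":1},{"dp":[0,0,0.04],"turn":[0,0,0],"fingers":1},{"dp":[0,0,0],"turn":[0,0,0],"fingers":1},{"dp":[0,0,0],"turn":[0,0,0],"fingers":1}]'

```text
clock: 6.82
eef_pos: [522.0, -81.7, 66.5]
tcp_rot: [3.139, 0.001, 1.685]
contact_force: [0.4, -0.2, -1.3]
opening: 0.226
grasp_force: 31.6
```

```bash
python3 - <<'E'
from h import *
f=save('wrist','w5')
s=r.sense();print(s['contact_force'],s['opening'],w2a(s['eef_pos']),s['eef_pos'],s['tcp_rot'])
E
```

```text
[ 1.14928768  0.38833602 -2.03017338] 0.22422555931213728 [-133.17639831 -175.16278877] [522.12426041 -81.66257824  66.35371555] [3.13960435e+00 4.91889281e-04 1.68477200e+00]
```

View pics/w5.png

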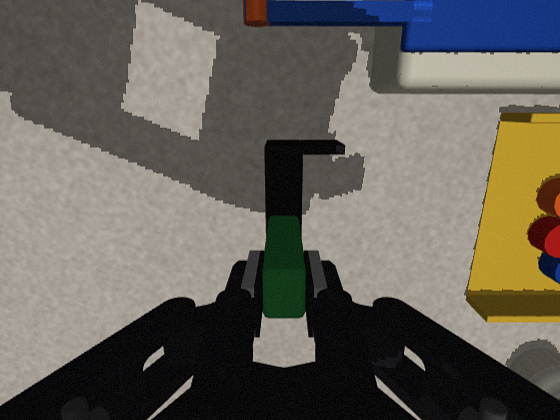

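The pusher stands clear of the bay, with red, orange and blue visible inside at (545,195–265). I lower it the last 2 mm and release.

play_rows --rows '[{"dp":[0,0,0.04],"turn":[0,0,0],"fingers":1},{"dp":[0,0,0.02],"turn":[0,0,0],"fingers":1},{"dp":[0,0,0],"turn":[0,0,0],"fingers":1}]'

```text
clock: 7.12
eef_pos: [522.3, -81.1, 65.8]
tcp_rot: [3.139, -0.0, 1.685]
contact_force: [-8.5, 4.6, 27.1]
opening: 0.223
grasp_force: 35.3
```

play_rows --rows '[{"dp":[0,0,0],"turn":[0,0,0],"fingers":0.6},{"dp":[0,0,0],"turn":[0,0,0],"fingers":0.3},{"dp":[0,0,0],"turn":[0,0,0],"fingers":0.1},{"dp":[0,0,0],"turn":[0,0,0],"fingers":0.1},{"dp":[0,0,0],"turn":[0,0,0],"fingers":0.1}]'

```text
clock: 7.53
eef_pos: [520.5, -81.6, 63.3]
tcp_rot: [-3.141, -0.0, 1.685]
contact_force: [-0.2, 0.6, 0.3]
opening: 0.897
grasp_force: 0.0
```

play_rows --rows '[{"dp":[0,0,-0.5],"turn":[0,0,0],"fingers":0.1},{"dp":[0,0,-1],"turn":[0,0,0],"fingers":0.1},{"dp":[0,0,-1],"turn":[0,0,0],"fingers":0.1},{"dp":[0,0,-0.8],"turn":[0,0,0],"fingers":0.2},{"dp":[0,0,0],"turn":[0,0,0],"fingers":0.3}]'

```text
clock: 7.95
eef_pos: [524.2, -82.2, 202.0]
tcp_rot: [3.132, 0.003, 1.685]
contact_force: [1.9, -0.3, 0.7]
opening: 0.705
grasp_force: 0.0
```

```bash
python3 - <<'E'
from h import *
f=save('wrist','w6');t=save('top','t6');g=save('scene','s6')
s=r.sense();print(s['contact_force'],s['opening'],w2a(s['eef_pos']),s['eef_pos'],s['tcp_rot'])
print('bar',a2w(-145,0))
p=a2w(-145,0); plan((p[0],p[1],170,1.684))
A=cv2.resize(t['pixels'][135:250,220:385],None,fx=2.3,fy=2.3); B=cv2.resize(g['pixels'][185:285,195:355],None,fx=2.6,fy=2.6)
h=max(A.shape[0],B.shape[0]); A,B=[cv2.copyMakeBorder(x,0,h-x.shape[0],0,0,0) for x in(A,B)]
cv2.imwrite('pics/c6.png',np.hstack([A,B])[:,:,::-1]); print(A.shape,B.shape)
E
```

```text
[-0.19151781 -1.42213501 -0.75036994] 0.70244032790168 [-135.20726931 -174.83386583] [520.06925248 -81.56475342 195.19648824] [-3.14148198e+00  1.11233883e-05  1.68462452e+00]
bar [490.62476784  91.04984775]
now [520.1 -81.6 195.2] [-3.141  0.     1.685]
[0.87, -0.05, 0.13] [0.0, 0.0, 0.0]
[0.88, -0.05, 0.12] [0.0, 0.0, 0.0]
[0.87, -0.05, 0.13] [0.0, 0.0, 0.0]
[0.88, -0.05, 0.12] [0.0, 0.0, 0.0]
[0.87, -0.04, 0.13] [0.0, 0.0, 0.01]
-- at [490.7  91.  170. ] psi 1.684
(264, 379, 3) (264, 416, 3)
```

View pics/c6.png

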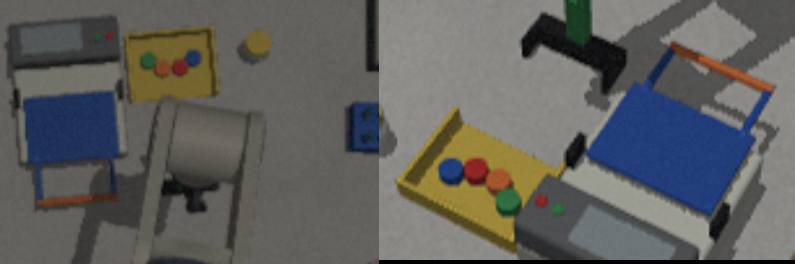

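All four caps lie in the bay around left crop (150–193,58–68), and the pusher stands upright in front of it. Now the bar.

play_rows --rows '[{"dp":[0.87,-0.05,0.1],"turn":[0,0,0],"fingers":0.3},{"dp":[0.87,-0.05,0.1],"turn":[0,0,0],"fingers":0.3},{"dp":[0.87,-0.05,0.1],"turn":[0,0,0],"fingers":0.3},{"dp":[0.87,-0.05,0.1],"turn":[0,0,0],"fingers":0.3},{"dp":[0.87,-0.05,0.1],"turn":[0,0,0],"fingers":0.3}]'

```text
clock: 8.52
eef_pos: [488.8, 91.3, 173.4]
tcp_rot: [-3.138, 0.0, 1.684]
contact_force: [1.0, 0.5, 0.2]
opening: 0.7
grasp_force: 0.0
```

play_rows --rows '[{"dp":[0,0,0.1],"turn":[0,0,0],"fingers":0.3},{"dp":[0,0,0],"turn":[0,0,0],"fingers":0.3}]'

```text
clock: 8.68
eef_pos: [488.6, 91.3, 169.1]
tcp_rot: [-3.137, 0.0, 1.688]
contact_force: [-0.2, 0.1, 1.0]
opening: 0.699
grasp_force: 0.0
```

```bash
python3 - <<'E'
from h import *
f=save('wrist','w7');g=load('scene0')
s=r.sense();print(s['contact_force'],s['opening'],w2a(s['eef_pos']),s['eef_pos'],s['tcp_rot'])
H=cv2.cvtColor(f['pixels'],cv2.COLOR_RGB2HSV);m=((H[...,0]>=3)&(H[...,0]<=18)&(H[...,1]>120)&(H[...,2]>50)).astype(np.uint8)
n,l,st,c=cv2.connectedComponentsWithStats(m)
for i in np.argsort(-st[1:,4])[:2]+1:
    rc=cv2.minAreaRect(cv2.findNonZero((l==i).astype(np.uint8)));print(st[i],c[i],rc)
i=np.argmax(st[1:,4])+1
b=(326.2,210.6); print('tri',tri(f,c[i],g,b)); p=onz(f,*c[i],78);print(p,w2a(p)); print('pred',proj(f,[490.6,91,76]))
E
```

```text
[-0.16264728 -0.52909203 -0.05013452] 0.6993776594257968 [-146.47743733   -0.6123156 ] [489.22579768  90.27484198 169.70268836] [-3.13796561e+00  5.55981294e-04  1.68662700e+00]
[ 279  124   16  149 1997] [286.21432148 195.82473711] ((286.5, 198.0), (148.0, 15.0), 90.0)
[ 391    0  116   16 1055] [439.61327014   5.21516588] ((448.5, 7.5), (15.0, 115.0), 90.0)
tri (array([490.16294139,  92.64917857,  75.54702775]), np.float64(8.08111164678109))
[489.56671838  97.45005701  78.        ] [-145.32961604    6.47869589]
pred [286.51226292 202.65152029]
```

View pics/w7.png

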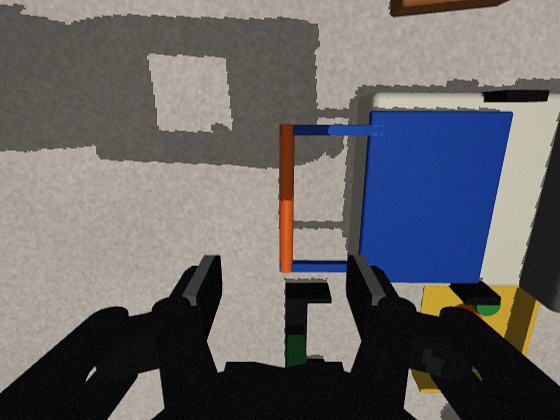

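The wrist view shows the bar vertical at column 286, rows 124–272, centred between the fingers. The flap arms are well clear. Triangulated height is 75.5 mm against 76 given.

play_rows --rows '[{"dp":[0,0.04,0.7],"turn":[0,0,0],"fingers":0.3},{"dp":[0,0,0.9],"turn":[0,0,0],"fingers":0.3},{"dp":[0,0,0.8],"turn":[0,0,0],"fingers":0.3},{"dp":[0,0,0.4],"turn":[0,0,0],"fingers":0.3},{"dp":[0,0,0],"turn":[0,0,0],"fingers":0.3}]'

```text
clock: 9.15
eef_pos: [489.2, 88.3, 55.7]
tcp_rot: [-3.134, 0.001, 1.683]
contact_force: [-0.7, -1.0, 1.2]
opening: 0.696
grasp_force: 0.0
```

play_rows --rows '[{"dp":[0,0,0],"turn":[0,0,0],"fingers":0.6},{"dp":[0,0,0],"turn":[0,0,0],"fingers":0.8},{"dp":[0,0,0],"turn":[0,0,0],"fingers":1},{"dp":[0,0,0],"turn":[0,0,0],"fingers":1},{"dp":[0,0,0],"turn":[0,0,0],"fingers":1}]' --force 25

```text
clock: 9.57
eef_pos: [493.0, 90.4, 60.7]
tcp_rot: [3.14, -0.0, 1.685]
contact_force: [0.1, 0.8, -0.1]
opening: 0.006
grasp_force: 0.0
```

play_rows --rows '[{"dp":[0,0,0],"turn":[0,0,0],"fingers":1},{"dp":[0,0,0],"turn":[0,0,0],"fingers":1},{"dp":[0,0,0],"turn":[0,0,0],"fingers":1}]'

```text
clock: 9.82
eef_pos: [492.3, 90.4, 59.8]
tcp_rot: [3.141, 0.0, 1.685]
contact_force: [-0.4, 0.1, 0.5]
opening: 0.0
grasp_force: 0.0
```

```bash
python3 - <<'E'
from h import *
s=r.sense();p=s['eef_pos'];print(s['contact_force'],s['opening'],s['grasp_force'],w2a(p),p,s['tcp_rot'])
a0=w2a(p)
# arc from present: bar moves by (175-175cos, 175 sin); rows of 7.5 deg, unit 40mm, tool y=+x analyser, tool z down
phi=np.radians(np.arange(0,91,7.5)); X=175*(1-np.cos(phi)); Z=175*np.sin(phi)
for i in range(1,len(phi)): print(round(np.degrees(phi[i]),1),round((X[i]-X[i-1])/40,2),round(-(Z[i]-Z[i-1])/40,2), w2a(p)[0].round(1)+X[i].round(1),(p[2]+Z[i]).round(1))
E
```

```text
[-0.38507839  0.13188895  0.49805202] 0.00029999379353852653 0.0 [-143.41824138   -0.81687973] [492.28854956  90.41653643  59.83820925] [3.14118230e+00 3.82879544e-06 1.68485568e+00]
7.5 0.04 -0.57 -141.9 82.7
15.0 0.11 -0.56 -137.4 105.1
22.5 0.18 -0.54 -130.1 126.8
30.0 0.25 -0.51 -120.0 147.3
37.5 0.32 -0.48 -107.2 166.4
45.0 0.38 -0.43 -92.10000000000001 183.6
52.5 0.43 -0.38 -74.9 198.7
60.0 0.48 -0.32 -55.900000000000006 211.4
67.5 0.51 -0.25 -35.400000000000006 221.5
75.0 0.54 -0.18 -13.700000000000017 228.9
82.5 0.56 -0.11 8.799999999999983 233.3
90.0 0.57 -0.04 31.599999999999994 234.8
```

The fingers closed on nothing. I look before doing anything else.

```bash
python3 - <<'E'
from h import *
f=save('wrist','w8');g=save('scene','s8')
A=cv2.resize(f['pixels'],(480,360)); B=cv2.resize(g['pixels'][150:270,260:370],(320,349),interpolation=cv2.INTER_CUBIC)
B=cv2.copyMakeBorder(B,0,11,0,0,0)
cv2.imwrite('pics/c8.png',np.hstack([A,B])[:,:,::-1])
E
```

```text
(no output)
```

View pics/c8.png

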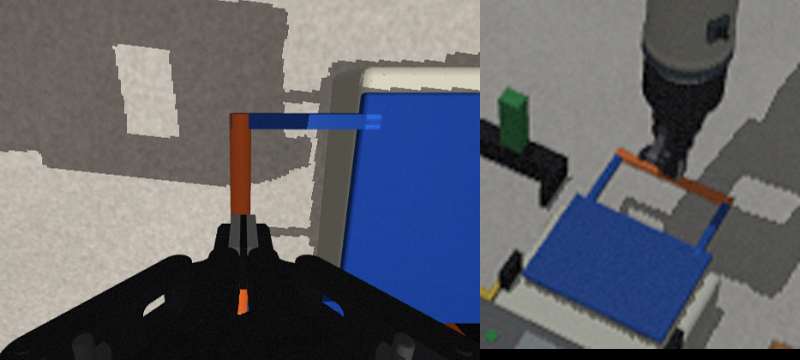

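Left crop: the bar at column 240, rows 113–215, runs into the shut fingers at (243,215), and a bit of orange shows between them at (243,300). Right crop: the flap is still lying shut with the gripper at the bar. That uses up my picture views (I count 11, one over the limit), so from here I work from numbers only.

```bash
python3 - <<'E'
from h import *
f=load('w8');g=load('scene0');g8=load('s8');s=r.sense();p=np.array(s['eef_pos'])
for n,q in(('tip',p),('grasp',p+[0,0,18.7]),('tip+40',p+[0,0,40]),('bar mid',[*a2w(-145,0),76]),('bar +64',[*a2w(-145,64),76]),('bar -64',[*a2w(-145,-64),76]),('bar+64 z60',[*a2w(-145,64),60]),('bar+64 z90',[*a2w(-145,64),90])): print(n,proj(f,q).round(1))
def mask(F):
    H=cv2.cvtColor(F['pixels'],cv2.COLOR_RGB2HSV);return ((H[...,0]>=2)&(H[...,0]<=18)&(H[...,1]>120)&(H[...,2]>40)).astype(np.uint8)
n,l,st,c=cv2.connectedComponentsWithStats(mask(f))
for i in range(1,n):
    if st[i,4]>15: print(st[i],c[i].round(1))
m=mask(f)
for v in(140,170,200,230,245,255,345,355,365): 
    u=np.where(m[v,240:330])[0]+240; print(v,(u.min(),u.max()) if len(u) else None)
for F in(g,g8):
    mm=mask(F);mm[:190]=0;mm[235:]=0;mm[:,:290]=0;mm[:,360:]=0
    u=cv2.findNonZero(mm)[:,0];print(len(u),u[u[:,0].argmin()],u[u[:,0].argmax()])
w7=load('w7');mm=mask(w7)
for v in(130,160,200,240,265):
    u=np.where(mm[v,240:330])[0]+240; print('w7',v,u.min(),u.max(),w2a(onz(w7,u.mean(),v,76)).round(1))
E
```

```text
tip [283.7 247.2]
grasp [283.7 262.1]
tip+40 [283.7 283.6]
bar mid [280.8 258.6]
bar +64 [280.5 132.8]
bar -64 [281.  359.1]
bar+64 z60 [280.8 130.6]
bar+64 z90 [280.2 135.2]
[ 267  132   26  124 2803] [279.9 191.7]
[277 337  13  29 302] [283. 351.]
[518 378  25  14 106] [530.4 382.6]
140 (np.int64(267), np.int64(289))
170 (np.int64(268), np.int64(292))
200 (np.int64(268), np.int64(292))
230 (np.int64(269), np.int64(291))
245 (np.int64(269), np.int64(291))
255 (np.int64(269), np.int64(269))
345 (np.int64(278), np.int64(289))
355 (np.int64(278), np.int64(287))
365 (np.int64(277), np.int64(285))
136 [307 201] [346 218]
125 [307 201] [346 218]
w7 130 279 292 [-145.9   60. ]
w7 160 280 293 [-145.3   36.2]
w7 200 280 293 [-145.1    2.3]
w7 240 280 292 [-145.3  -34.3]
w7 265 281 290 [-145.6  -58.6]
```

The bar has not moved and nothing is between the pads. The finger image also suggests the tips may be on top of the bar. I probe gently downwards with the fingers shut.

play_rows --rows '[{"dp":[0,0,0.05],"turn":[0,0,0],"fingers":1},{"dp":[0,0,0.05],"turn":[0,0,0],"fingers":1},{"dp":[0,0,0],"turn":[0,0,0],"fingers":1}]'

```text
clock: 10.17
eef_pos: [492.4, 90.4, 55.7]
tcp_rot: [3.142, -0.0, 1.685]
contact_force: [-1.8, -0.4, 6.2]
opening: -0.002
grasp_force: 3.4
```

```bash
python3 - <<'E'
from h import *
s=r.sense();print({k:np.round(v,3) for k,v in s.items()})
E
```

```text
{'clock': np.float64(10.167), 'qpos': array([0.179, 0.367, 2.018, 0.   , 0.756, 0.065]), 'qvel': array([ 0.   , -0.004,  0.001,  0.   ,  0.009, -0.   ]), 'joint_efforts': array([-4.4000e-02, -4.6791e+01, -2.2463e+01, -2.4000e-02, -8.2800e-01,
        0.0000e+00]), 'eef_pos': array([492.352,  90.383,  55.727]), 'tcp_rot': array([ 3.142, -0.   ,  1.685]), 'contact_force': array([-1.758, -0.379,  6.211]), 'wrist_torque': array([-0.048,  0.293,  0.025]), 'grasp_force': np.float64(3.375), 'opening': np.float64(-0.002)}
```

Contact comes 4 mm lower, so the tips really are on top of the bar and sit about 20–25 mm higher than I assumed. I back off, open, go 20 mm deeper and close again; the space underneath is free.

play_rows --rows '[{"dp":[0,0,-0.2],"turn":[0,0,0],"fingers":0.8},{"dp":[0,0,-0.1],"turn":[0,0,0],"fingers":0.4},{"dp":[0,0,0],"turn":[0,0,0],"fingers":0.3},{"dp":[0,0,0],"turn":[0,0,0],"fingers":0.3},{"dp":[0,0,0],"turn":[0,0,0],"fingers":0.3}]'

```text
clock: 10.58
eef_pos: [492.1, 90.3, 67.6]
tcp_rot: [3.142, 0.0, 1.685]
contact_force: [-0.3, 0.3, 0.0]
opening: 0.694
grasp_force: 0.0
```

```bash
python3 - <<'E'
from h import *
f=load('w5')
P=f['pose'];c=P[:3,3]
p=np.array([522.12,-81.66,66.35])
for h in(0,10,20,30): print(h,proj(f,[*(p[:2]+11*np.array([-.113,.994])),p[2]+h]).round(0))
im=cv2.cvtColor(f['pixels'],cv2.COLOR_RGB2GRAY)
for v in range(225,275,5): print(v,im[v,240:330:5].tolist())
g=save('wrist','w9'); s=r.sense(); print(s['eef_pos'],s['opening'],s['contact_force'])
im=cv2.cvtColor(g['pixels'],cv2.COLOR_RGB2GRAY)
for v in range(225,285,10): print(v,im[v,190:380:8].tolist())
E
```

```text
0 [284. 229.]
10 [284. 236.]
20 [284. 243.]
30 [284. 252.]
225 [151, 154, 159, 149, 163, 134, 29, 32, 34, 31, 32, 30, 0, 156, 160, 172, 156, 158]
230 [157, 158, 157, 151, 150, 127, 30, 32, 35, 30, 25, 33, 10, 161, 156, 160, 161, 162]
235 [156, 154, 165, 164, 149, 168, 32, 27, 35, 29, 35, 36, 27, 163, 157, 151, 164, 160]
240 [154, 159, 155, 157, 155, 136, 37, 29, 35, 31, 34, 36, 32, 157, 160, 155, 166, 162]
245 [154, 154, 149, 157, 156, 46, 34, 34, 28, 32, 38, 31, 29, 159, 156, 159, 158, 159]
250 [163, 158, 105, 109, 94, 40, 31, 35, 33, 30, 37, 40, 36, 83, 100, 106, 155, 168]
255 [164, 156, 57, 51, 1, 34, 30, 34, 30, 33, 32, 34, 29, 12, 55, 54, 161, 155]
260 [83, 91, 54, 57, 9, 38, 32, 29, 32, 34, 30, 35, 34, 4, 53, 51, 89, 91]
265 [9, 15, 53, 53, 7, 31, 32, 31, 35, 35, 34, 34, 33, 11, 40, 54, 53, 11]
270 [1, 57, 56, 55, 13, 34, 37, 42, 42, 46, 34, 41, 41, 22, 0, 55, 52, 4]
[492.06665556  90.30262747  67.46568176] 0.6941112933019168 [-0.40873757 -0.87914592  0.86857594]
225 [175, 177, 176, 176, 178, 178, 182, 175, 185, 180, 61, 66, 67, 182, 176, 165, 166, 174, 180, 178, 171, 172, 97, 74]
235 [178, 185, 177, 189, 178, 189, 179, 173, 185, 180, 62, 65, 63, 183, 179, 177, 181, 169, 170, 171, 174, 168, 90, 72]
245 [176, 179, 174, 182, 180, 174, 175, 175, 176, 178, 66, 66, 62, 179, 173, 171, 173, 176, 176, 174, 170, 177, 89, 74]
255 [176, 184, 72, 72, 185, 179, 179, 177, 176, 183, 63, 66, 62, 166, 177, 174, 169, 170, 170, 171, 24, 65, 92, 79]
265 [176, 152, 62, 19, 186, 178, 166, 180, 174, 174, 91, 68, 64, 93, 89, 89, 99, 93, 98, 98, 4, 57, 67, 61]
275 [13, 65, 19, 13, 114, 183, 172, 182, 172, 184, 94, 63, 59, 179, 184, 181, 178, 172, 181, 178, 4, 15, 64, 27]
```

Pixel rows confirm it: the visible pad tips (row 249) sit about 27 mm above the reported TCP. I go down to a reading of about 32 and grip.

play_rows --rows '[{"dp":[0,-0.04,0.3],"turn":[0,0,0],"fingers":0.3},{"dp":[0,0,0.4],"turn":[0,0,0],"fingers":0.3},{"dp":[0,0,0.2],"turn":[0,0,0],"fingers":0.3},{"dp":[0,0,0],"turn":[0,0,0],"fingers":0.5},{"dp":[0,0,0],"turn":[0,0,0],"fingers":0.7}]'

```text
clock: 11.05
eef_pos: [490.2, 90.1, 31.2]
tcp_rot: [-3.14, 0.0, 1.685]
contact_force: [-0.2, -0.5, -0.1]
opening: 0.429
grasp_force: 0.0
```

play_rows --rows '[{"dp":[0,0,0],"turn":[0,0,0],"fingers":0.8},{"dp":[0,0,0],"turn":[0,0,0],"fingers":1},{"dp":[0,0,0],"turn":[0,0,0],"fingers":1},{"dp":[0,0,0],"turn":[0,0,0],"fingers":1},{"dp":[0,0,0],"turn":[0,0,0],"fingers":1}]'

```text
clock: 11.47
eef_pos: [490.6, 90.2, 32.1]
tcp_rot: [3.141, -0.0, 1.685]
contact_force: [-2.7, -0.8, 6.9]
opening: 0.133
grasp_force: 25.1
```

```bash
python3 - <<'E'
from h import *
s=r.sense();p=s['eef_pos'];print(s['contact_force'],s['opening'],s['grasp_force'],w2a(p),p,s['tcp_rot'])
E
```

```text
[-2.72387286 -0.78169841  6.87586278] 0.13290188633061345 25.118015706539154 [-145.13623482   -0.87619742] [490.58820162  90.16387668  32.14196965] [ 3.14142940e+00 -3.61446713e-05  1.68457626e+00]
```

Gripped: opening 0.133, which matches the 12 mm bar. Swinging up.

play_rows --rows '[{"dp":[0,0.02,-0.3],"turn":[0,0,0],"fingers":1},{"dp":[0,0.04,-0.42],"turn":[0,0,0],"fingers":1},{"dp":[0,0.09,-0.41],"turn":[0,0,0],"fingers":1},{"dp":[0,0.13,-0.4],"turn":[0,0,0],"fingers":1},{"dp":[0,0.16,-0.39],"turn":[0,0,0],"fingers":1}]'

```text
clock: 11.88
eef_pos: [507.0, 92.0, 108.9]
tcp_rot: [-3.14, 0.0, 1.685]
contact_force: [0.7, 0.5, -4.0]
opening: 0.125
grasp_force: 24.4
```

```bash
cat >> h.py <<'E'
def arc(angs):
    s=r.sense();p=np.array(s['eef_pos']);a=w2a(p);x,z=a[0]+145.1,p[2]-32.1
    print('dx',x.round(1),'dz',z.round(1),'ang',np.degrees(np.arctan2(z,175-x)).round(1),'rad',np.hypot(z,175-x).round(1),'y',a[1].round(1),s['contact_force'].round(1),s['opening'].round(3),s['grasp_force'].round(1))
    for d in angs:
        t=np.radians(d); X,Z=175*(1-np.cos(t)),175*np.sin(t); print(d,((X-x)/40).round(2),(-(Z-z)/40).round(2)); x,z=X,Z
E
python3 - <<'E'
from h import *
s=r.sense();p=s['eef_pos'];a=w2a(p);x,z=a[0]+145.1,p[2]-32.1
th=np.degrees(np.arctan2(z,175-x))
arc([th+6*i for i in range(1,9)])
E
```

```text
Traceback (most recent call last):
  File "h.py", line 33, in arc
    print('dx',x.round(1),'dz',z.round(1),'ang',np.degrees(np.arctan2(z,175-x)).round(1),'rad',np.hypot(z,175-x).round(1),'y',a[1].round(1),s['contact_force'].round(1),s['opening'].round(3),s['grasp_force'].round(1))
                                                                                                                                                                        ^^^^^^^^^^^^^^^^^^
AttributeError: 'float' object has no attribute 'round'
```

```bash
sed -i "s/s\['opening'\].round(3),s\['grasp_force'\].round(1)/round(s['opening'],3),round(s['grasp_force'],1)/" h.py
python3 - <<'E'
from h import *
arc([31.5,37,42.5,48,53.5,59,64.5,70])
E
```

```text
dx 16.5 dz 76.8 ang 25.9 rad 176.2 y -0.9 [ 0.7  0.5 -4. ] 0.125 24.4
31.5 0.23 -0.37
37 0.24 -0.35
42.5 0.27 -0.32
48 0.3 -0.3
53.5 0.33 -0.27
59 0.35 -0.23
64.5 0.37 -0.2
70 0.39 -0.16
```

play_rows --rows '[{"dp":[0,0.22,-0.37],"turn":[0,0,0],"fingers":1},{"dp":[0,0.24,-0.35],"turn":[0,0,0],"fingers":1},{"dp":[0,0.27,-0.32],"turn":[0,0,0],"fingers":1},{"dp":[0,0.3,-0.3],"turn":[0,0,0],"fingers":1},{"dp":[0,0.33,-0.27],"turn":[0,0,0],"fingers":1}]'

```text
clock: 12.3
eef_pos: [557.3, 97.7, 173.8]
tcp_rot: [-3.132, 0.0, 1.685]
contact_force: [-15.9, -1.8, 17.7]
opening: 0.131
grasp_force: 25.9
```

play_rows --rows '[{"dp":[0,0.35,-0.23],"turn":[0,0,0],"fingers":1},{"dp":[0,0.37,-0.2],"turn":[0,0,0],"fingers":1},{"dp":[0,0.2,-0.08],"turn":[0,0,0],"fingers":1},{"dp":[0,0,0],"turn":[0,0,0],"fingers":1},{"dp":[0,0,0],"turn":[0,0,0],"fingers":1}]'

```text
clock: 12.72
eef_pos: [599.4, 102.4, 196.2]
tcp_rot: [3.14, 0.0, 1.685]
contact_force: [-9.5, -2.3, 21.9]
opening: 0.125
grasp_force: 27.1
```

```bash
python3 - <<'E'
from h import *
g=save('scene','s10');t=save('top','t10')
arc([71,75,79,82,85,87.5,90])
def mask(F,lo,hi):
    H=cv2.cvtColor(F['pixels'],cv2.COLOR_RGB2HSV);return ((H[...,0]>=lo)&(H[...,0]<=hi)&(H[...,1]>110)&(H[...,2]>40)).astype(np.uint8)
for n,F in(('s',g),('t',t)):
    for lo,hi in((2,18),):
        k,l,st,c=cv2.connectedComponentsWithStats(mask(F,lo,hi))
        print(n,[(st[i].tolist(),c[i].round(1).tolist()) for i in range(1,k) if st[i,4]>12])
x=71; th=np.radians(x)
for y in(-64,0,64):
    q=[*a2w(30-175*np.cos(th),y),76+175*np.sin(th)]; print('pred',y,proj(g,q).round(1),proj(t,q).round(1))
E
```

```text
dx 109.0 dz 164.0 ang 68.1 rad 176.7 y -1.0 [-9.3 -2.7 20.9] 0.126 27.0
71 0.23 -0.04
75 0.29 -0.09
79 0.3 -0.07
82 0.23 -0.04
85 0.23 -0.03
87.5 0.19 -0.01
90 0.19 -0.0
s [([47, 0, 11, 9, 34], [52.1, 3.2]), ([34, 5, 10, 9, 30], [38.2, 8.6]), ([46, 20, 7, 6, 13], [48.8, 22.8]), ([50, 28, 7, 8, 15], [52.5, 32.3]), ([58, 31, 8, 6, 13], [61.5, 33.2]), ([63, 38, 14, 11, 38], [68.8, 42.2]), ([288, 192, 11, 7, 39], [292.9, 194.7]), ([314, 202, 21, 13, 89], [323.6, 208.3]), ([422, 209, 22, 21, 332], [432.6, 219.3]), ([417, 231, 19, 12, 44], [423.8, 238.8]), ([234, 250, 12, 10, 78], [240.1, 254.0]), ([348, 268, 38, 43, 1017], [366.6, 288.5])]
t [([287, 160, 15, 9, 73], [293.0, 163.9]), ([189, 178, 23, 27, 478], [199.7, 191.2]), ([257, 183, 5, 5, 17], [259.2, 185.1]), ([231, 186, 7, 3, 19], [234.0, 187.1]), ([173, 253, 16, 15, 127], [182.4, 260.0])]
pred -64 [288.  195.1] [267.  181.6]
pred 0 [310.2 204.9] [248.5 183.2]
pred 64 [333.2 215. ] [229.9 184.8]
```

The bar follows the arc: its scene ends are at (288,194) and (335,214), as predicted. The arm presses inward with about 22 N, so I raise it slightly and finish slowly.

play_rows --rows '[{"dp":[0,0.12,-0.1],"turn":[0,0,0],"fingers":1},{"dp":[0,0.25,-0.08],"turn":[0,0,0],"fingers":1},{"dp":[0,0.25,-0.07],"turn":[0,0,0],"fingers":1},{"dp":[0,0.25,-0.05],"turn":[0,0,0],"fingers":1},{"dp":[0,0.22,-0.03],"turn":[0,0,0],"fingers":1}]'

```text
clock: 13.23
eef_pos: [642.9, 107.4, 207.0]
tcp_rot: [3.141, 0.0, 1.685]
contact_force: [-0.5, -1.8, 1.1]
opening: 0.126
grasp_force: 26.1
```

play_rows --rows '[{"dp":[0,0.15,-0.01],"turn":[0,0,0],"fingers":1},{"dp":[0,0.1,0],"turn":[0,0,0],"fingers":1},{"dp":[0,0,0],"turn":[0,0,0],"fingers":1},{"dp":[0,0,0],"turn":[0,0,0],"fingers":1}]'

```text
clock: 13.57
eef_pos: [653.2, 108.5, 207.6]
tcp_rot: [3.14, 0.0, 1.685]
contact_force: [-1.1, -1.3, 8.2]
opening: 0.129
grasp_force: 26.9
```

```bash
python3 - <<'E'
from h import *
arc([90])
E
```

```text
dx 163.6 dz 175.5 ang 86.3 rad 175.8 y -1.0 [-1.1 -1.3  8.2] 0.129 26.9
90 0.28 0.01
```

play_rows --rows '[{"dp":[0,0.1,-0.01],"turn":[0,0,0],"fingers":1},{"dp":[0,0.1,-0.01],"turn":[0,0,0],"fingers":1},{"dp":[0,0.08,0],"turn":[0,0,0],"fingers":1},{"dp":[0,0,0],"turn":[0,0,0],"fingers":1},{"dp":[0,0,0],"turn":[0,0,0],"fingers":1}]'

```text
clock: 13.98
eef_pos: [663.6, 109.7, 207.7]
tcp_rot: [3.141, 0.0, 1.685]
contact_force: [-1.4, -2.6, 5.0]
opening: 0.13
grasp_force: 26.8
```

play_rows --rows '[{"dp":[0,0,0],"turn":[0,0,0],"fingers":1},{"dp":[0,0,0],"turn":[0,0,0],"fingers":1},{"dp":[0,0,0],"turn":[0,0,0],"fingers":1}]'

```text
clock: 14.23
eef_pos: [663.2, 109.7, 207.7]
tcp_rot: [3.141, 0.0, 1.685]
contact_force: [0.7, -3.2, 5.2]
opening: 0.129
grasp_force: 26.8
```

```bash
python3 - <<'E'
from h import *
arc([90])
g=save('scene','s11');t=save('top','t11');w=save('wrist','w11')
def comps(F,lo,hi,smin=110):
    H=cv2.cvtColor(F['pixels'],cv2.COLOR_RGB2HSV);m=((H[...,0]>=lo)&(H[...,0]<=hi)&(H[...,1]>smin)&(H[...,2]>40)).astype(np.uint8)
    k,l,st,c=cv2.connectedComponentsWithStats(m); return [(st[i].tolist(),c[i].round(1)) for i in range(1,k) if st[i,4]>10]
roi=lambda L,a,b,c,d:[(x[0],x[1].tolist()) for x in L if a<x[1][0]<c and b<x[1][1]<d]
print('s',roi(comps(g,2,18),270,150,345,225)); print('t',roi(comps(t,2,18),220,150,285,215))
for y in(-64,64):
    for d in(84,90,96):
        th=np.radians(d);q=[*a2w(30-175*np.cos(th),y),76+175*np.sin(th)]; print(y,d,proj(g,q).round(1),proj(t,q).round(1))
# wrist: bar and panel top edge
print('w',[(a,b.tolist()) for a,b in comps(w,2,18) if a[4]>100])
for n,lo,hi in(('red',172,180),('blue',105,125),('orange',5,18),('green',50,85)):
    for F,R in((t,(274,148,315,179)),(g,(205,232,262,280))):
        for a,b in comps(F,lo,hi,90):
            if R[0]<b[0]<R[2] and R[1]<b[1]<R[3]: print(n,a[4],w2a(onz(F,*b,12)).round(0))
print('pusher handle',[(a[4],w2a(onz(g,*b,75)).round(0)) for a,b in comps(g,45,90,60) if a[4]>80 and 180<b[0]<330 and b[1]<260])
E
```

```text
dx 173.7 dz 175.6 ang 89.6 rad 175.6 y -0.9 [ 0.7 -3.2  5.2] 0.129 26.8
90 0.03 0.01
s [([275, 205, 13, 9, 59], [280.8, 209.2]), ([302, 217, 22, 14, 97], [311.9, 223.8])]
t [([254, 165, 6, 3, 16], [256.8, 166.1]), ([229, 166, 9, 4, 22], [233.3, 167.9])]
-64 84 [280.4 203.6] [266.  170.1]
-64 90 [276.7 208.5] [265.5 164.8]
-64 96 [272.9 213.9] [265.1 159.7]
64 84 [326.5 224.3] [228.8 173.3]
64 90 [323.  229.5] [228.4 168. ]
64 96 [319.5 235.3] [228.  162.9]
w [([199, 0, 107, 25, 2089], [248.3, 9.6]), ([269, 136, 31, 232, 6286], [283.7, 248.4])]
blue 34 [  87. -216.]
blue 76 [  87. -218.]
orange 55 [  74. -167.]
orange 76 [  72. -167.]
green 35 [  88. -139.]
green 80 [  90. -142.]
pusher handle [(186, array([-131., -180.]))]
```

The flap is at 89.6° and still, and the bar's image ends match the 90° prediction. The caps I measured lie at x 72–90 in the bay, with red seen between blue and orange. The pusher is at x −131.

```bash
python3 -c "
from rig import r
print(r.sign_off())"
```

```text
the job is handed in; nothing more can be done
None
```

The job is handed in; sign-off gave no verdict. By my last measurements the caps are in the bay (red only seen there earlier, not re-measured), the pusher stands let go 151 mm in front of the mouth, and the flap is held still at 89.6°; the first pinch of the bar missed and was redone, and I viewed 11 pictures, one over your limit.

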